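# Shingle the washed slot covers in the drying tray

### The job

Lay the two oblong white slot covers from the bench into the black drying tray so that they carry on the row begun by the cover already in it, like roof tiles: all lengthwise and in line, the next cover with one end resting on the first and overlapping it by about a third of its length, the last one likewise on that, each with its other end down on the tray floor. It does not matter which of the two comes first; leave the first cover where it lies and set the covers down rather than dropping them.

Things in the scene. Friction and masses are not known exactly. Their poses are not given: they have to be found in the camera images.
- tray: Black low drying tray fixed to the bench, 268 x 158 mm outside, 260 x 150 mm inside, rim 12 mm high, floor top 4 mm above the bench. Origin under its centre at bench height; x along its 260 mm length, which is the direction in which the row grows: the first cover lies at the -x end.
- cover_first_center (a point): Cover lying flat and loose in the tray at its -x end: oblong white plastic block, 90 x 50 x 8 mm, 50 g. Point at its centre, half-way up (8 mm above the bench); x along its 90 mm, the way the row grows (the tray's x within 2 degrees), y along its 50 mm, z up. A cover let go level on its end, overlapping by less than half, tips down about its edge by itself, to about 8 degrees.
- cover_a_center (a point): First of the two oblong white slot covers on the bench, 90 x 50 x 8 mm. Point at its centre, half-way up (4 mm above the bench); x along its 90 mm, y along its 50 mm, z up; either way round is the same. Lies flat and loose at any yaw, about 50 g. A round cap (68 mm across) and a square cap (60 mm) of the same white plastic lie near and are not wanted.
- cover_b_center (a point): Second of the two oblong white slot covers on the bench, 90 x 50 x 8 mm. Point at its centre, half-way up (4 mm above the bench); x along its 90 mm, y along its 50 mm, z up; either way round is the same. Lies flat and loose at any yaw, about 50 g. A round cap (68 mm across) and a square cap (60 mm) of the same white plastic lie near and are not wanted.
Mind the look-alikes: they are no part of the job. What is shaped like the part that bears cover_a_center but red is not meant.

How it is judged:
By the outcome, as a careful person would: the job done as asked, in the order asked, and still so for the second after the job is handed in, with the robot touching nothing.
It also fails if it takes over 54 s, if anything falls off the work surface, if the arm or the gripper's body presses on something with over 40 N, if the wrist force passes 120 N, or if a joint passes its speed limit or range.

### The arm

A 7-joint arm with a two-finger parallel gripper is mounted at the origin on the work surface. World frame = base frame: x ahead of the robot, y to its left, z up, the work surface at z = 0. Lengths are in m, angles in rad, forces in N, time in s.
With the tool pointing down it reaches from about 0.425 to 0.925 m from the base axis. Payload 6.8 kg.
Tool frame: the origin (TCP) lies midway between the tips of the shut fingers; the grasp point (between the pads) lies bot.grip_point_offset behind it (bot.grip_point_offset is the distance from the TCP to the grasp point, in m); z points along the fingers, y is the line along which they close (so a half turn about z gives the same grasp; the last joint's range is limited). The gripper opens to 85 mm and grips with 20 to 120 N. Pads are 22 mm wide; open, the fingers measure 114 mm over their backs; the gripper's body (76 mm by 85 mm) begins 54 mm behind the grasp point. The pads swing forward as they close: fully open they stand 13 mm farther back than shut.
Start: joints at [-1.392, 0.477, 0.022, 1.555, -0.011, 1.109, -0.083], TCP at [0.191, 0.647, 0.209] pointing down, gripper open.
Joint ranges: [-2.96, 2.96], [-0.34, 2.1], [-1.41, 1.46], [0.24, 2.44], [-1.37, 4.51], [0.17, 1.92], [-2.96, 2.96]. Speed limits (rad/s): [2.39, 2.39, 3.14, 3.14, 3.14, 3.14, 3.14].

### API

Orientations are given as a unit quaternion [w, x, y, z].
In Python, from station import get_obs, cams, job, bot gives the robot as it stands.
- The arm moves only by the tool arm_command, never from a script. Its argument "rows" is a list that holds one entry, the list of rows, each a list of 5 numbers: the finger opening in mm, from 0 to 85.4, then the shift along the world's x, y, z in units of 60 mm (1.0 is 60 mm), then the turn about the world's z in units of 0.08 rad (1.0 is 0.08 rad). In form: [[[grip, x, y, z, turn], ...]]. A call has exactly 10 rows; each row shifts and turns the commanded pose from where the row before left it; what a row does not reach is not made up. A row lasts 1/8 s, in which the tool goes at most 62.5 mm and 10.7 degrees, less where a joint would pass 70% of its speed; a pose out of reach is approached as far as the arm can. A call with a number of a shift or a turn outside -1 to 1 is refused whole. A call with a gripper value outside its range is refused whole. The fingers move at their own pace and stop on an object; "newtons" is the grip in N (left out, the last holds). Time passes only in rows, so rows that do not move let the fingers close, or fill a call up. It gives the time, the measured TCP pose, the force, the opening and the grip force at its end, in the units of the state.
- get_obs(): the state, without advancing time (a new reading comes with each control period).
- cams.read_camera(name): name is "side" or "top" or "wrist"; returns the picture (400x640x3 uint8, red, green, blue); there is no depth.
- cams.camera_params(name): a dict with "K" (3x3 intrinsics, pixels), "extrinsics" (4x4, takes a point from camera to world coordinates). Camera axes: x right, y down, z forward; pixel columns grow to the right and rows downward; lengths in m; the calibration is good to about 2 mm. A picture is of the moment at which its call begins: read the wrist's pose just before it. camera_params takes no time and is no camera call; for the wrist camera it gives the pose at the moment of the call.
- job.hand_in(): hands the job in; it is judged then, once.
The state is a dict: "t": time; "q": joint angles; "joint_vel": joint speeds; "joint_torque": joint torques, N m; "eef_pos": TCP position; "tool_rot": TCP orientation; "contact_force": force on the tool from outside, world axes, zero at the start; "torque": the same for the moment, N m; "gripper_width": opening from 0.0 (shut) to 1.0 (fully open); "grasp_force": force on a finger pad.
Only numpy, scipy, OpenCV 4.12 (cv2) and the standard library are available. Lean on these libraries where they do the work, as an engineer would, in place of code of your own. Each camera call takes 0.05 s, during which the arm holds its last target. There are 200 camera calls.

## Working session

There is one attempt and no reset: what is moved stays moved. The work goes in short steps, Python scripts to look and compute and a tool call to move; the robot and the scene stay as the last step left them, time stands still between calls to the robot, and variables do not carry over. Pictures are saved under pics/ and viewed, at most 10 in all, crops included, and the job is handed in when it is done.

Besides the shell and the picture viewer there is one more tool, called after ">>>" as name([rows], argument=value, ...), one row to a line, values as JSON. arm_command: Moves the arm, as the interface text tells. Its arguments: {"type":"object","properties":{"rows":{"type":"array"},"newtons":{"type":"number"}},"required":["rows"]}

```bash
mkdir -p pics
python3 - <<'E'
from station import get_obs,cams,job,bot
import cv2
o=get_obs();print(o['t'],o['eef_pos'],o['tool_rot'],o['gripper_width'],bot.grip_point_offset)
for n in ['top','side']:
    cv2.imwrite(f'pics/{n}0.png',cams.read_camera(n)[:,:,::-1]);p=cams.camera_params(n);print(n,p['K'],p['extrinsics'])
E
```

```text
0.0 [0.19078388 0.6468113  0.20750419] [-6.12572175e-05  1.42876884e-01  9.89740042e-01 -9.17643999e-04] 1.0010272802765565 0.0187
top [[435.90795144   0.         322.20352376]
 [  0.         435.90795144 206.88526543]
 [  0.           0.           1.        ]] [[-0.02158416 -0.98006293  0.19751148  0.39185344]
 [-0.99971664  0.02314121  0.00557841 -0.06610929]
 [-0.01003785 -0.19733511 -0.9802847   0.9814827 ]
 [ 0.          0.          0.          1.        ]]
side [[372.3266954    0.         317.62121755]
 [  0.         372.3266954  201.60842996]
 [  0.           0.           1.        ]] [[-0.93007574 -0.25936124  0.26017469  0.30767515]
 [-0.36708972  0.68368721 -0.63072731  0.58629662]
 [-0.01429189 -0.68213162 -0.73108973  0.80802125]
 [ 0.          0.          0.          1.        ]]
```

View pics/top0.png

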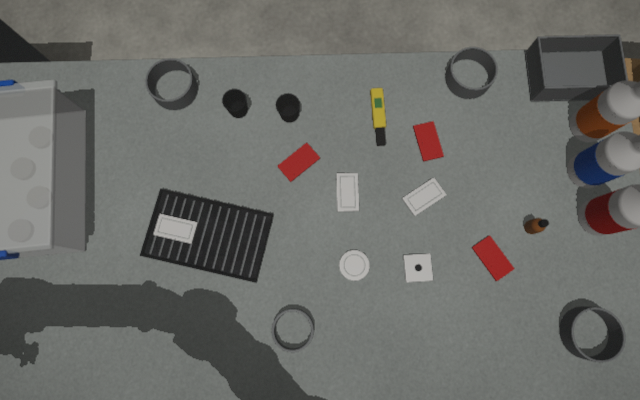

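The top view shows the tray at about (207,235) with the first cover at its left end (176,229). The wanted covers are at (347,192) and (425,196). The caps at (354,265) and (418,268) and the red oblongs are not wanted. Next I'll measure the covers and the tray.

```bash
cat > h.py <<'E'
import numpy as np,cv2
from station import get_obs,cams,job,bot
def w(n,px,z,P=None):
    P=P or cams.camera_params(n);px=np.atleast_2d(px).astype(float)
    d=np.c_[px,np.ones(len(px))]@np.linalg.inv(P['K']).T@P['extrinsics'][:3,:3].T
    o=P['extrinsics'][:3,3];return (o+d*((z-o[2])/d[:,2])[:,None])[:,:2]
def proj(n,X,P=None):
    P=P or cams.camera_params(n);E=np.linalg.inv(P['extrinsics']);c=np.atleast_2d(X)@E[:3,:3].T+E[:3,3]
    u=c@P['K'].T;return u[:,:2]/u[:,2:]
def rect(pts):
    (c,s,a)=cv2.minAreaRect((pts*1000).astype(np.float32));a=a if s[0]>s[1] else a+90
    a=(a+90)%180-90
    return np.round(c,1),np.round(sorted(s),1),round(a,1)
def blobs(img,mask,n,z,amin,amax,P=None):
    for c in cv2.findContours(mask,cv2.RETR_EXTERNAL,cv2.CHAIN_APPROX_NONE)[0]:
        A=cv2.contourArea(c)
        if amin<A<amax:
            p=c[:,0,:];print(n,'px',p.mean(0).round(),A,rect(w(n,p,z,P)))
E
python3 - <<'E'
from h import *
for n in ['top','side']:
    im=cv2.imread(f'pics/{n}0.png');hsv=cv2.cvtColor(im,cv2.COLOR_BGR2HSV)
    m=((hsv[...,2]>150)&(hsv[...,1]<60)).astype(np.uint8)*255
    print('covers');blobs(im,m,n,.008,300,3000);print('tray z.012');blobs(im,m,n,.012,300,3000)
    m=(hsv[...,2]<45).astype(np.uint8)*255
    m=cv2.morphologyEx(m,cv2.MORPH_CLOSE,np.ones((9,9)))
    blobs(im,m,n,.012,3000,20000)
E
```

```text
covers
top px [418. 267.] 668.0 (array([ 446.3, -269.5]), array([58.7, 59.9]), 2.3)
top px [354. 265.] 670.0 (array([ 455.2, -127.1]), array([64.3, 66.2]), -2.4)
top px [175. 228.] 766.0 (array([547.2, 273.4]), array([48.2, 88.4]), 75.7)
top px [424. 196.] 778.0 (array([ 608.1, -293.7]), array([49.2, 89. ]), -57.9)
top px [347. 192.] 752.0 (array([ 623. , -119.3]), array([48.1, 87.4]), -1.6)
tray z.012
top px [418. 267.] 668.0 (array([ 446.1, -268.7]), array([58.4, 59.7]), 2.3)
top px [354. 265.] 670.0 (array([ 455. , -126.8]), array([64. , 65.9]), -2.4)
top px [175. 228.] 766.0 (array([546.6, 272. ]), array([48., 88.]), 75.7)
top px [424. 196.] 778.0 (array([ 607.2, -292.8]), array([49. , 88.7]), -57.9)
top px [347. 192.] 752.0 (array([ 622. , -119.1]), array([47.9, 87. ]), -1.6)
top px [207. 235.] 7956.0 (array([530.7, 199.8]), array([155.7, 267.7]), 75.9)
covers
side px [389.  70.] 343.0 (array([ 606.2, -964.6]), array([ 96.8, 270.4]), -68.2)
side px [332.  59.] 335.0 (array([ 872.1, -967.7]), array([ 95.9, 271.8]), -57.7)
side px [359.  60.] 393.0 (array([  759.3, -1001.4]), array([ 96.5, 379.2]), -68.4)
tray z.012
side px [389.  70.] 343.0 (array([ 604.7, -956.9]), array([ 96.3, 269.1]), -68.2)
side px [332.  59.] 335.0 (array([ 869.3, -960. ]), array([ 95.4, 270.5]), -57.7)
side px [359.  60.] 393.0 (array([ 757. , -993.5]), array([ 96. , 377.3]), -68.4)
side px [294. 302.] 6852.5 (array([527.8, 202.8]), array([158.7, 268.8]), 75.9)
```

View pics/side0.png

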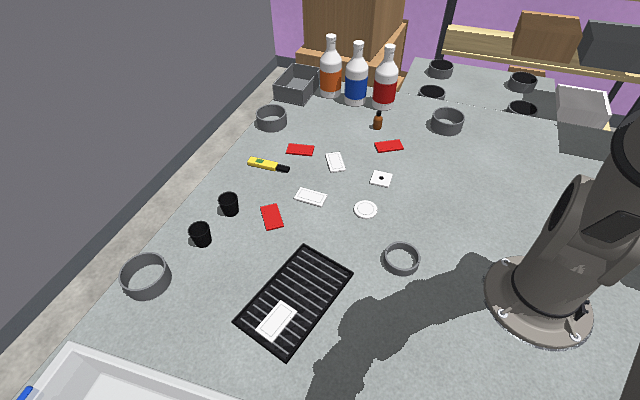

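The measured sizes match what was given: covers about 48–49 x 88–89 mm, tray 156–159 x 268 mm. The two cameras place the tray centre about 4 mm apart. I'll go to cover A at (0.6225, -0.119), long axis at -1.6°, and check it with the wrist camera.

>>> arm_command([
  [[64, 0.45, -0.8, 0, 0.2], [64, 0.45, -0.8, 0, 0.2], [64, 0.45, -0.8, 0, 0.2], [64, 0.45, -0.8, 0, 0.2], [64, 0.45, -0.8, 0, 0.2], [64, 0.45, -0.8, 0, 0.2], [64, 0.45, -0.8, 0, 0.2], [64, 0.45, -0.8, 0, 0.2], [64, 0.45, -0.8, 0, 0.2], [64, 0.45, -0.8, 0, 0.2]],
], newtons=40)

```text
t: 1.35
eef_pos: [0.4614, 0.1658, 0.2084]
tool_rot: [-0.0, 0.063, 0.998, 0.0]
contact_force: [0.4, -0.4, -0.6]
gripper_width: 0.75
grasp_force: 0.0
```

>>> arm_command([
  [[64, 0.45, -0.8, -0.2, 0.2], [64, 0.45, -0.8, -0.2, 0.2], [64, 0.45, -0.8, -0.2, 0.2], [64, 0.45, -0.8, -0.2, 0.2], [64, 0.45, -0.8, -0.2, 0.2], [64, 0.45, -0.76, -0.2, 0.2], [64, 0, 0, -0.2, 0], [64, 0, 0, 0, 0], [64, 0, 0, 0, 0], [64, 0, 0, 0, 0]],
])

```text
t: 2.6
eef_pos: [0.6231, -0.1166, 0.1252]
tool_rot: [0.0, 0.014, 1.0, 0.0]
contact_force: [0.4, -0.1, 0.6]
gripper_width: 0.75
grasp_force: 0.0
```

```bash
cat >> h.py <<'E'
def state():
    o=get_obs();a=o['tool_rot'];yaw=(np.degrees(2*np.arctan2(a[2],a[1]))-90+180)%360-180
    print('t',round(o['t'],2),'p',(np.array(o['eef_pos'])*1000).round(1),'closing yaw',round(yaw,1),'F',np.round(o['contact_force'],1),'w',round(o['gripper_width']*85.4,1),'g',round(float(np.max(o['grasp_force'])),1),'q7',round(o['q'][6],2),'tilt',np.round(a,3))
def shot(name,cam):
    P=cams.camera_params(cam);im=cams.read_camera(cam)[:,:,::-1].copy();cv2.imwrite(f'pics/{name}.png',im);np.save(f'pics/{name}.npy',P);return im,P
def white(im,t=150):
    hsv=cv2.cvtColor(im,cv2.COLOR_BGR2HSV);return ((hsv[...,2]>t)&(hsv[...,1]<60)).astype(np.uint8)*255
E
python3 - <<'E'
from h import *
state()
im,P=shot('w1','wrist');blobs(im,white(im),'wrist',.008,2000,150000,P)
E
```

```text
t 2.6 p [ 623.1 -116.6  125.2] closing yaw 88.3 F [ 0.4 -0.1  0.6] w 64.1 g 0.0 q7 1.81 tilt [0.    0.014 1.    0.   ]
wrist px [511. 189.] 38930.0 (array([659.9, 142.7]), array([279.4, 397.6]), 59.4)
wrist px [159. 158.] 99880.5 (array([ 683.8, -289.8]), array([352.8, 580.7]), -19.5)
```

View pics/w1.png

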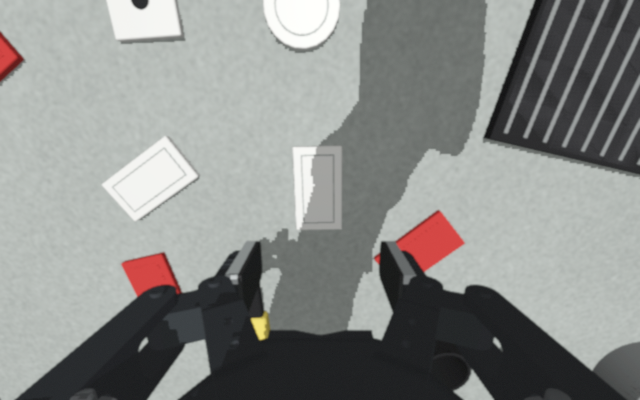

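The wrist view shows cover A with corners near (293,147), (341,146), (342,229) and (294,229), part in shadow. Cover B's corners are near (165,136), (199,177), (136,220) and (102,184). I'll convert those pixels to positions.

Run:
```python
from h import *
P=np.load('pics/w1.npy',allow_pickle=True).item()
for c in ([(292.5,146.5),(341.5,146),(342,229.5),(293.5,229.5)],[(165.5,136),(199,176.5),(136,220.5),(102,184)]):
    p=w('wrist',c,.008,P);print((p*1000).round(1).tolist(),(p.mean(0)*1000).round(1),rect(p))
```

```text
[[577.5, -143.3], [578.4, -94.2], [668.3, -94.3], [666.8, -147.3]] [ 622.7 -119.8] (array([ 622.6, -119.5]), array([53. , 89.9]), -1.7)
[[563.6, -268.7], [605.2, -241.6], [651.4, -317.0], [610.2, -343.7]] [ 607.6 -292.8] (array([ 607.7, -292.7]), array([49.6, 89.4]), -58.2)
```

>>> arm_command([
  [[64, 0, -0.04, -0.3, 0], [64, 0, 0, -0.4, 0], [64, 0, 0, -0.4, 0], [64, 0, 0, -0.3, 0], [64, 0, 0, -0.2, 0], [64, 0, 0, -0.15, 0], [64, 0, 0, -0.1, 0], [64, 0, 0, 0, 0], [64, 0, 0, 0, 0], [64, 0, 0, 0, 0]],
])

```text
t: 3.9
eef_pos: [0.6233, -0.1206, 0.014]
tool_rot: [0.0, 0.015, 1.0, -0.0]
contact_force: [-0.0, 0.4, 0.7]
gripper_width: 0.751
grasp_force: 0.0
```

>>> arm_command([
  [[62, 0, 0, -0.1, 0], [62, 0, 0, -0.08, 0], [62, 0, 0, -0.05, 0], [62, 0, 0, 0, 0], [40, 0, 0, 0, 0], [40, 0, 0, 0, 0], [40, 0, 0, 0, 0], [40, 0, 0, 0, 0], [40, 0, 0, 0, 0], [40, 0, 0, 0, 0]],
], newtons=40)

```text
t: 5.15
eef_pos: [0.6229, -0.1206, -0.0003]
tool_rot: [0.0, 0.015, 1.0, -0.0]
contact_force: [0.1, -0.1, 0.3]
gripper_width: 0.471
grasp_force: 0.0
```

Run:
```python
from h import *
state();im,P=shot('w2','wrist')
```

```text
t 5.15 p [ 6.229e+02 -1.206e+02 -3.000e-01] closing yaw 88.2 F [ 0.1 -0.1  0.3] w 40.2 g 0.0 q7 1.87 tilt [ 0.     0.015  1.    -0.   ]
```

View pics/w2.png

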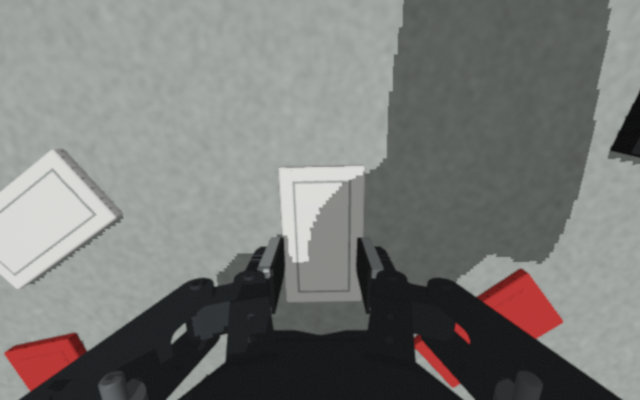

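Run:
```python
from h import *
im=cv2.imread('pics/w2.png');P=np.load('pics/w2.npy',allow_pickle=True).item()
print(P['extrinsics'].round(3).tolist())
c=np.array([.6229,-.1206]);th=np.radians(88.2);d=np.array([np.cos(th),np.sin(th)]);e=np.array([d[1],-d[0]])
for g in (40,50):
  for z in (.002,.006,.010,.02):
    print(g,z,proj('wrist',[np.r_[c+s*d*g/2000+k*e*.011,z] for s in(-1,1) for k in (-1,1)],P).round().tolist())
cv2.imwrite('pics/w2c.png',cv2.resize(im[150:330,220:420],None,fx=4,fy=3.3,interpolation=cv2.INTER_CUBIC)[:600])
```

```text
[[0.031, 0.96, 0.28, 0.552], [1.0, -0.029, -0.008, -0.119], [0.0, 0.28, -0.96, 0.165], [0.0, 0.0, 0.0, 1.0]]
40 0.002 [[289.0, 219.0], [290.0, 251.0], [353.0, 219.0], [352.0, 251.0]]
40 0.006 [[288.0, 222.0], [289.0, 254.0], [353.0, 222.0], [352.0, 254.0]]
40 0.01 [[287.0, 224.0], [288.0, 257.0], [354.0, 224.0], [353.0, 257.0]]
40 0.02 [[285.0, 230.0], [286.0, 265.0], [356.0, 230.0], [355.0, 265.0]]
50 0.002 [[281.0, 219.0], [282.0, 251.0], [361.0, 219.0], [359.0, 251.0]]
50 0.006 [[280.0, 222.0], [281.0, 254.0], [362.0, 222.0], [360.0, 254.0]]
50 0.01 [[279.0, 224.0], [280.0, 257.0], [363.0, 224.0], [361.0, 257.0]]
50 0.02 [[276.0, 230.0], [278.0, 265.0], [365.0, 230.0], [363.0, 265.0]]
```

View pics/w2c.png

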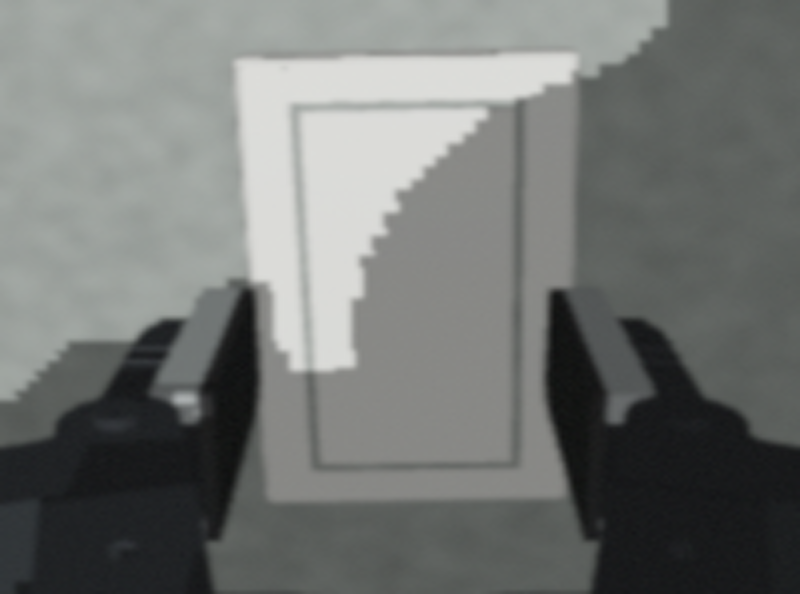

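The pads closed to 40 mm above the cover. Their lower edges appear about 20–25 mm above the bench at crop (258,290) and (548,290), and the cover has not moved. I'll reopen and descend further while watching the force.

>>> arm_command([
  [[62, 0, 0, 0, 0], [62, 0, 0, 0, 0], [62, 0, 0.01, -0.08, 0], [62, 0, 0, -0.08, 0], [62, 0, 0, -0.05, 0], [45, 0, 0, 0, 0], [45, 0, 0, 0, 0], [45, 0, 0, 0, 0], [45, 0, 0, 0, 0], [45, 0, 0, 0, 0]],
])

```text
t: 6.45
eef_pos: [0.623, -0.12, -0.0128]
tool_rot: [0.0, 0.015, 1.0, -0.0]
contact_force: [0.3, 0.3, -0.1]
gripper_width: 0.527
grasp_force: 0.0
```

>>> arm_command([
  [[62, 0, 0, 0, 0], [62, 0, 0, 0, 0], [62, 0, 0, -0.06, 0], [62, 0, 0, -0.04, 0], [62, 0, 0, 0, 0], [45, 0, 0, 0, 0], [45, 0, 0, 0, 0], [45, 0, 0, 0, 0], [45, 0, 0, 0, 0], [45, 0, 0, 0, 0]],
])

```text
t: 7.7
eef_pos: [0.623, -0.12, -0.0184]
tool_rot: [0.0, 0.015, 1.0, 0.0]
contact_force: [-1.7, -0.0, 5.9]
gripper_width: 0.55
grasp_force: 40.5
```

>>> arm_command([
  [[62, 0, 0, 0, 0], [62, 0, 0, 0, 0], [62, 0, 0, -0.03, 0], [62, 0, 0, -0.03, 0], [62, 0, 0, 0, 0], [45, 0, 0, 0, 0], [45, 0, 0, 0, 0], [45, 0, 0, 0, 0], [45, 0, 0, 0, 0], [45, 0, 0, 0, 0]],
])

```text
t: 8.95
eef_pos: [0.6232, -0.1201, -0.0222]
tool_rot: [0.0, 0.015, 1.0, -0.0]
contact_force: [-0.3, 0.0, 4.1]
gripper_width: 0.564
grasp_force: 41.7
```

>>> arm_command([
  [[40, 0, 0, 0.1, 0], [40, 0, 0, 0.3, 0], [40, 0, 0, 0.3, -0.6], [40, -0.08, 0.3, 0.3, -1], [40, -0.08, 0.3, 0.2, -1], [40, -0.08, 0.3, 0.1, -1], [40, -0.08, 0.3, 0, -1], [40, -0.08, 0.3, 0, -1], [40, -0.08, 0.3, 0, -1], [40, -0.08, 0.3, 0, -1]],
])

```text
t: 10.2
eef_pos: [0.5894, 0.0069, 0.0566]
tool_rot: [0.0, 0.315, 0.949, 0.0]
contact_force: [-0.3, -0.4, -0.8]
gripper_width: 0.567
grasp_force: 41.3
```

>>> arm_command([
  [[40, -0.12, 0.4, 0, -1], [40, -0.12, 0.4, 0, -1], [40, -0.12, 0.4, 0, -1], [40, -0.12, 0.4, 0, -1], [40, -0.12, 0.4, 0, -1], [40, -0.12, 0.4, 0, -1], [40, -0.12, 0.4, 0, -1], [40, -0.12, 0.4, 0, -1], [40, 0, 0.2, 0, -1], [40, 0, 0, 0, -1]],
])

```text
t: 11.45
eef_pos: [0.5316, 0.2123, 0.0564]
tool_rot: [-0.001, 0.659, 0.752, 0.001]
contact_force: [0.5, -0.6, -0.3]
gripper_width: 0.568
grasp_force: 41.3
```

>>> arm_command([
  [[40, 0, 0, 0, -1], [40, 0, 0, 0, -1], [40, 0, 0, 0, -1], [40, 0, 0, 0, -1], [40, 0, 0, 0, -0.8], [40, 0, 0, 0, 0], [40, 0, 0, 0, 0], [40, 0, 0, 0, 0], [40, 0, 0, 0, 0], [40, 0, 0, 0, 0]],
])

```text
t: 12.7
eef_pos: [0.5317, 0.21, 0.0555]
tool_rot: [-0.0, 0.79, 0.613, 0.0]
contact_force: [0.6, 0.5, -0.6]
gripper_width: 0.564
grasp_force: 41.3
```

Run:
```python
from h import *
state();im,P=shot('w3','wrist')
t,_=shot('t3','top');s,_=shot('s3','side')
cv2.imwrite('pics/c3.png',np.vstack([im[:,:640],np.hstack([t[130:330,60:380],s[200:400,160:480]])]))
```

```text
t 12.7 p [531.7 210.   55.5] closing yaw -14.4 F [ 0.6  0.5 -0.6] w 48.2 g 41.3 q7 -0.15 tilt [-0.     0.79   0.613  0.   ]
```

View pics/c3.png

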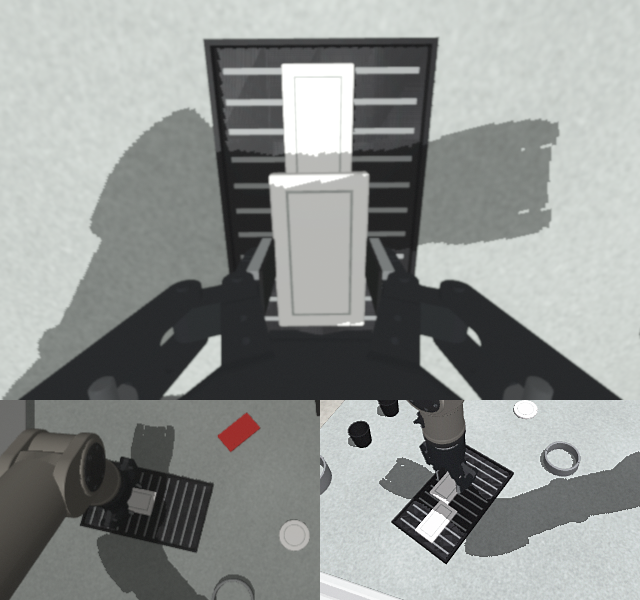

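The cover is held straight. In the wrist view its corners are (269,174), (369,173), (362,325) and (275,326). The first cover's far edge runs (281,64)–(354,64), and its sides reach (286,172) and (352,172).

Run:
```python
from h import *
P=np.load('pics/w3.npy',allow_pickle=True).item()
p=w('wrist',[(269,174),(369.5,173),(363,325.5),(275,326)],.0857,P);print((p*1000).round(1).tolist(),(p.mean(0)*1000).round(1),rect(p))
f=w('wrist',[(281.5,64),(354,63.5),(286,172),(352,172)],.012,P)*1000
d=f[0]-f[1];print('first far edge',f.round(1).tolist(),np.linalg.norm(d),np.degrees(np.arctan2(d[1],d[0])))
for z in (.08,.084,.09):
    p=w('wrist',[(269,174),(369.5,173),(363,325.5),(275,326)],z,P);print(z,rect(p))
m=f[:2].mean(0);
for a in (-104.3,):
    u=np.array([np.cos(np.radians(a)),np.sin(np.radians(a))]);print('c1 wrist',m+45*u)
t=w('wrist',[(205,40),(437.5,39)],.012,P)*1000;print('tray end',t.round(1).tolist(),t.mean(0)+134*u)
```

```text
[[519.0, 259.9], [567.1, 248.0], [545.4, 160.6], [495.5, 173.1]] [531.8 210.4] (array([531.3, 210.5]), array([51.4, 90.1]), 76.0)
first far edge [[533.3, 320.6], [581.5, 308.5], [515.2, 248.0], [563.8, 235.5]] 49.672660177986906 165.93967218527118
0.08 (array([530.6, 207.7]), array([53.5, 93.8]), 76.0)
0.084 (array([531.1, 209.7]), array([52. , 91.2]), 76.0)
0.09 (array([531.9, 212.7]), array([49.7, 87.2]), 76.0)
c1 wrist [546.32190407 270.96553143]
tray end [[487.9, 347.4], [638.9, 309.2]] [530.3011781  198.47333309]
```

>>> arm_command([
  [[40, 0.012, 0.05, -0.2, 0], [40, 0, 0, -0.3, 0], [40, 0, 0, -0.25, 0], [40, 0, 0, -0.15, 0], [40, 0, 0, -0.1, 0], [40, 0, 0, -0.02, 0], [40, 0, 0, 0, 0], [40, 0, 0, 0, 0], [40, 0, 0, 0, 0], [40, 0, 0, 0, 0]],
])

```text
t: 14.1
eef_pos: [0.5325, 0.2131, -0.0055]
tool_rot: [0.0, 0.79, 0.613, 0.0]
contact_force: [-0.7, 0.2, -0.7]
gripper_width: 0.566
grasp_force: 41.3
```

>>> arm_command([
  [[40, 0, 0, -0.01, 0], [40, 0, 0, -0.01, 0], [40, 0, 0, -0.01, 0], [40, 0, 0, -0.01, 0], [40, 0, 0, 0, 0], [40, 0, 0, 0, 0], [40, 0, 0, 0, 0], [40, 0, 0, 0, 0], [40, 0, 0, 0, 0], [40, 0, 0, 0, 0]],
])

```text
t: 15.35
eef_pos: [0.5324, 0.2131, -0.0081]
tool_rot: [-0.0, 0.79, 0.613, -0.0]
contact_force: [-0.4, 0.8, -0.9]
gripper_width: 0.566
grasp_force: 41.3
```

>>> arm_command([
  [[40, 0, 0, -0.012, 0], [40, 0, 0, -0.012, 0], [40, 0, 0, -0.01, 0], [40, 0, 0, 0, 0], [47, 0, 0, 0, 0], [50, 0, 0, 0, 0], [54, 0, 0, 0, 0], [58, 0, 0, 0, 0], [62, 0, 0, 0, 0], [62, 0, 0, 0, 0]],
])

```text
t: 16.6
eef_pos: [0.5325, 0.2131, -0.0101]
tool_rot: [0.0, 0.79, 0.613, 0.0]
contact_force: [0.1, 0.3, -0.1]
gripper_width: 0.729
grasp_force: 0.0
```

Run:
```python
from h import *
state();im,P=shot('w4','wrist')
```

```text
t 16.6 p [532.5 213.1 -10.1] closing yaw -14.4 F [ 0.1  0.3 -0.1] w 62.2 g 0.0 q7 -0.08 tilt [0.    0.79  0.613 0.   ]
```

View pics/w4.png

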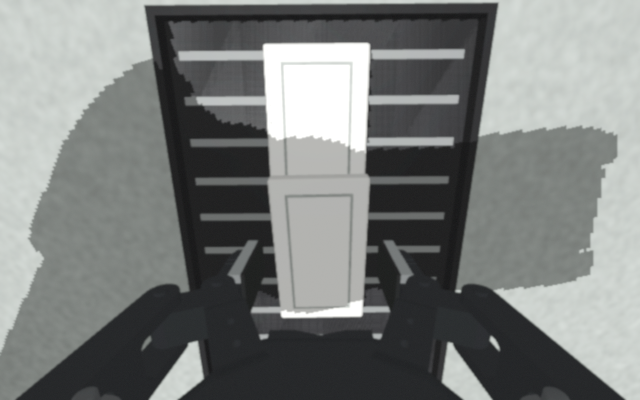

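The cover has tipped down in line on the first: its upper end runs (269,178)–(369,176) and its lower end (283,317)–(362,316). I'll lift clear and go for cover B.

>>> arm_command([
  [[62, 0, 0, 0.2, 0], [62, 0, 0, 0.4, 0], [62, 0, 0, 0.5, 0], [62, 0.1, -0.7, 0.1, 1], [62, 0.1, -0.8, 0, 1], [62, 0.1, -0.8, 0, 1], [62, 0.1, -0.8, 0, 1], [62, 0.1, -0.8, 0, 1], [62, 0.15, -0.8, 0, 1], [62, 0.15, -0.8, 0, 1]],
])

```text
t: 17.9
eef_pos: [0.5808, -0.1187, 0.0628]
tool_rot: [0.0, 0.589, 0.808, 0.0]
contact_force: [-0.3, 0.8, 0.2]
gripper_width: 0.728
grasp_force: 0.0
```

>>> arm_command([
  [[62, 0.15, -0.8, 0, 1], [62, 0.15, -0.8, 0, 1], [62, 0.1, -0.8, 0, 1], [62, 0.06, -0.5, 0, 0.1], [62, 0, 0, 0, 0], [62, 0, 0, 0, 0], [62, 0, 0, 0, 0], [62, 0, 0, 0, 0], [62, 0, 0, 0, 0], [62, 0, 0, 0, 0]],
])

```text
t: 19.15
eef_pos: [0.6081, -0.2907, 0.0619]
tool_rot: [-0.0, 0.486, 0.874, 0.0]
contact_force: [-0.3, 0.5, -0.3]
gripper_width: 0.722
grasp_force: 0.0
```

Run:
```python
from h import *
state();im,P=shot('w5','wrist')
for t in (120,):blobs(im,white(im,t),'wrist',.008,2000,25000,P)
print(proj('wrist',[[.6077,-.2928,.008]],P))
P4=np.load('pics/w4.npy',allow_pickle=True).item()
a=w('wrist',[(269,178),(369,176.5)],.024,P4)*1000;b=w('wrist',[(282,318),(363,317)],.012,P4)*1000;f=w('wrist',[(263,44),(370,43.5)],.012,P4)*1000
print('c2 up',a.round(1).tolist(),'low',b.round(1).tolist(),'first far',f.round(1).tolist(),a.mean(0),b.mean(0),f.mean(0))
top,_=shot('t5','top');blobs(top,white(top,110),'top',.012,300,4000)
```

```text
t 19.15 p [ 608.1 -290.7   61.9] closing yaw 31.9 F [-0.3  0.5 -0.3] w 61.7 g 0.0 q7 1.28 tilt [-0.     0.486  0.874  0.   ]
wrist px [567. 294.] 13029.5 (array([ 848.1, -237.1]), array([ 89.6, 235.4]), -7.2)
[[318.20052109 210.22748505]]
c2 up [[520.1, 261.6], [566.8, 250.3]] low [[498.9, 174.4], [547.1, 162.7]] first far [[533.4, 320.6], [581.3, 308.5]] [543.42834126 255.94571828] [523.01814061 168.55968616] [557.34089328 314.52465018]
top px [295. 380.] 1148.0 (array([219.2,   7. ]), array([ 75.4, 128.2]), -29.8)
top px [188. 231.] 1453.0 (array([539. , 243.5]), array([ 55.2, 152.2]), 77.4)
top px [504. 115.] 364.5 (array([ 801. , -493.5]), array([ 43.5, 102.2]), 36.1)
top px [620. 139.] 2574.0 (array([ 739.9, -753.1]), array([ 96. , 270.5]), -9.3)
top px [469.  73.] 752.5 (array([ 907.4, -422.4]), array([75.9, 80.7]), 26.5)
top px [564.  73.] 676.5 (array([ 912.2, -652.9]), array([ 90.8, 111.4]), -85.4)
```

>>> arm_command([
  [[62, -0.005, -0.035, -0.2, 0], [62, 0, 0, -0.3, 0], [62, 0, 0, -0.3, 0], [62, 0, 0, -0.25, 0], [62, 0, 0, -0.15, 0], [62, 0, 0, -0.08, 0], [62, 0, 0, -0.04, 0], [62, 0, 0, 0, 0], [62, 0, 0, 0, 0], [62, 0, 0, 0, 0]],
])

```text
t: 20.5
eef_pos: [0.608, -0.2931, -0.017]
tool_rot: [0.0, 0.486, 0.874, 0.0]
contact_force: [0.1, -0.9, 0.3]
gripper_width: 0.727
grasp_force: 0.0
```

>>> arm_command([
  [[62, 0, 0, -0.04, 0], [62, 0, 0, -0.04, 0], [62, 0, 0, 0, 0], [62, 0, 0, 0, 0], [40, 0, 0, 0, 0], [40, 0, 0, 0, 0], [40, 0, 0, 0, 0], [40, 0, 0, 0, 0], [40, 0, 0, 0, 0], [40, 0, 0, 0, 0]],
], newtons=40)

```text
t: 21.75
eef_pos: [0.6081, -0.2933, -0.0217]
tool_rot: [0.0, 0.486, 0.874, 0.0]
contact_force: [-0.5, -0.2, 5.2]
gripper_width: 0.57
grasp_force: 41.8
```

>>> arm_command([
  [[40, 0, 0, 0.1, 0], [40, 0, 0, 0.3, 0], [40, 0, 0, 0.4, 0], [40, -0.12, 0.6, 0.4, -0.8], [40, -0.12, 0.6, 0.1, -0.8], [40, -0.12, 0.6, 0, -0.8], [40, -0.12, 0.6, 0, -0.8], [40, -0.12, 0.6, 0, -0.8], [40, -0.12, 0.6, 0, -0.8], [40, -0.12, 0.6, 0, -0.8]],
])

```text
t: 23.0
eef_pos: [0.5578, -0.0397, 0.0575]
tool_rot: [0.0, 0.669, 0.743, 0.001]
contact_force: [0.2, 0.2, -0.6]
gripper_width: 0.566
grasp_force: 41.4
```

>>> arm_command([
  [[40, -0.12, 0.6, 0, -0.8], [40, -0.12, 0.6, 0, -0.8], [40, -0.12, 0.6, 0, -0.8], [40, -0.12, 0.6, 0, -0.8], [40, -0.12, 0.6, 0, -0.8], [40, -0.05, 0.2, 0, -0.4], [40, 0, 0, 0, 0], [40, 0, 0, 0, 0], [40, 0, 0, 0, 0], [40, 0, 0, 0, 0]],
])

```text
t: 24.25
eef_pos: [0.5186, 0.1502, 0.056]
tool_rot: [0.0, 0.788, 0.615, 0.0]
contact_force: [0.2, -0.5, 0.5]
gripper_width: 0.563
grasp_force: 41.4
```

Run:
```python
from h import *
state();im,P=shot('w6','wrist')
```

```text
t 24.25 p [518.6 150.2  56. ] closing yaw -14.1 F [ 0.2 -0.5  0.5] w 48.1 g 41.4 q7 -0.04 tilt [0.    0.788 0.615 0.   ]
```

View pics/w6.png

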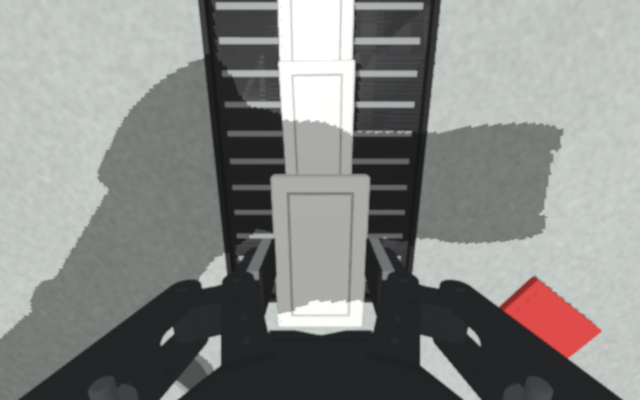

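The last cover is held straight, with corners (271,176), (369.5,175.5), (362.5,326) and (277,326.5). The second cover's upper edge runs (277.5,61)–(355.5,60.5).

Run:
```python
from h import *
P=np.load('pics/w6.npy',allow_pickle=True).item()
p=w('wrist',[(271,176),(369.5,175.5),(362.5,326),(277,326.5)],.0857,P);print((p.mean(0)*1000).round(1),rect(p))
f=w('wrist',[(277.5,61),(355.5,60.5)],.024,P)*1000;d=f[0]-f[1];print(f.round(1).tolist(),f.mean(0),np.linalg.norm(d),np.degrees(np.arctan2(d[1],d[0])))
f=w('wrist',[(285.5,172),(352.5,172)],.014,P)*1000;print(f.round(1).tolist(),f.mean(0))
```

```text
[518.8 149.4] (array([518.5, 149.5]), array([50.1, 89.6]), 76.2)
[[518.3, 260.8], [567.3, 248.8]] [542.81243898 254.81029216] 50.368080011784976 166.2994438326766
[[501.7, 188.4], [550.8, 176.1]] [526.21273713 182.21785344]
```

>>> arm_command([
  [[40, -0.005, 0.065, -0.2, 0], [40, 0, 0, -0.3, 0], [40, 0, 0, -0.25, 0], [40, 0, 0, -0.12, 0], [40, 0, 0, -0.07, 0], [40, 0, 0, -0.03, 0], [40, 0, 0, 0, 0], [40, 0, 0, 0, 0], [40, 0, 0, 0, 0], [40, 0, 0, 0, 0]],
])

```text
t: 25.55
eef_pos: [0.5181, 0.1549, -0.0022]
tool_rot: [-0.0, 0.788, 0.616, 0.0]
contact_force: [0.1, 0.5, 0.3]
gripper_width: 0.564
grasp_force: 41.4
```

>>> arm_command([
  [[40, 0, -0.013, -0.01, 0], [40, 0, 0, -0.015, 0], [40, 0, 0, -0.015, 0], [40, 0, 0, -0.015, 0], [40, 0, 0, 0, 0], [40, 0, 0, 0, 0], [40, 0, 0, 0, 0], [40, 0, 0, 0, 0], [40, 0, 0, 0, 0], [40, 0, 0, 0, 0]],
])

```text
t: 26.8
eef_pos: [0.5181, 0.1541, -0.0056]
tool_rot: [0.0, 0.788, 0.616, 0.0]
contact_force: [0.6, -0.0, -0.3]
gripper_width: 0.57
grasp_force: 41.4
```

>>> arm_command([
  [[40, 0, 0, -0.012, 0], [40, 0, 0, 0, 0], [47, 0, 0, 0, 0], [49, 0, 0, 0, 0], [51, 0, 0, 0, 0], [54, 0, 0, 0, 0], [58, 0, 0, 0, 0], [62, 0, 0, 0, 0], [62, 0, 0, 0, 0], [62, 0, 0, 0, 0]],
])

```text
t: 28.05
eef_pos: [0.5181, 0.1541, -0.0063]
tool_rot: [-0.0, 0.788, 0.616, 0.0]
contact_force: [-0.1, -0.8, -0.2]
gripper_width: 0.729
grasp_force: 0.0
```

>>> arm_command([
  [[62, 0, 0, 0.1, 0], [62, 0, 0, 0.3, 0], [62, 0, 0, 0.5, 0], [62, 0, -0.2, 0.6, 0], [62, 0, -0.5, 0.6, 0], [62, 0.2, -0.8, 0.2, 0], [62, 0.2, -0.8, 0, 0], [62, 0.2, -0.8, 0, 0], [62, 0.2, -0.8, 0, 0], [62, 0, 0, 0, 0]],
])

```text
t: 29.3
eef_pos: [0.5662, -0.0855, 0.1336]
tool_rot: [0.002, 0.79, 0.613, 0.0]
contact_force: [-0.7, 0.3, 0.0]
gripper_width: 0.725
grasp_force: 0.0
```

Run:
```python
from h import *
state();t,_=shot('t7','top');s,_=shot('s7','side');im,_=shot('w7','wrist')
blobs(t,white(t,110),'top',.014,800,4000)
r=lambda a:cv2.resize(a,(400,400),interpolation=cv2.INTER_CUBIC)
cv2.imwrite('pics/c7.png',np.hstack([r(t[165:305,130:290]),r(s[230:370,220:370])]))
```

```text
t 29.3 p [566.2 -85.5 133.6] closing yaw -14.4 F [-0.7  0.3  0. ] w 61.9 g 0.0 q7 0.28 tilt [0.002 0.79  0.613 0.   ]
top px [249. 380.] 1450.0 (array([236.4, 109. ]), array([102.2, 107.8]), -1.1)
top px [180. 228.] 1033.0 (array([542.8, 255.9]), array([ 52.4, 122.8]), 76.1)
top px [623. 165.] 1196.0 (array([ 672.9, -751.8]), array([ 75. , 133.7]), -8.5)
top px [624. 102.] 807.5 (array([ 823.8, -777.6]), array([72.2, 85.5]), -9.3)
```

View pics/c7.png

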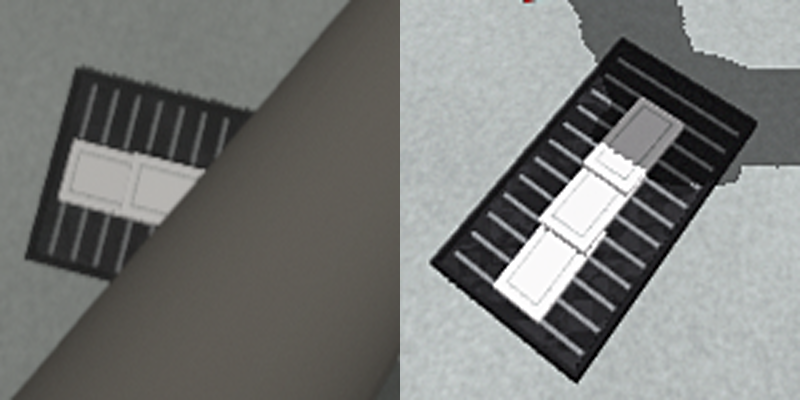

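Run:
```python
from h import *
P=cams.camera_params('side')
f=lambda x,y:((x-400)/400*150+220,y/400*140+230)
L=[]
for (a,b,z) in [((494,285),(541,320),.012),((539,218),(586,253),.024),((583,160),(629,193),.024),((640,97),(684,125),.012)]:
    p=w('side',[f(*a),f(*b)],z,P)*1000;L.append(p.mean(0));print(p.mean(0).round(1),np.linalg.norm(p[0]-p[1]).round(1))
print([np.linalg.norm(L[i+1]-L[i]).round(1) for i in range(3)])
```

```text
[553.2 315.7] 49.9
[538.8 257.5] 51.4
[525.3 196.5] 51.8
[505.3 113. ] 50.5
[np.float64(60.0), np.float64(62.4), np.float64(85.9)]
```

The side view shows the three covers in line, shingled with steps of about 60 and 62 mm, so overlaps of roughly 30 and 28 mm. The last cover's far end is measured as down on the tray floor. The robot is clear, so I'm handing in.

```bash
python3 -c "
from station import job
print(job.hand_in())"
```

```text
the job is handed in; nothing more can be done
None
```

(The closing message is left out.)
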